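# Squeeze-test a lidded sample pot with the slipping handle

### The arm

A 7-joint arm with a two-finger parallel gripper is mounted at the origin on a cart in front of the work surface, level with it; the furniture and walls round the work are solid. World frame = base frame: x ahead of the robot, y to its left, z up, the work surface at z = 0. Lengths are in m, angles in degrees, forces in N, time in s.
With the tool pointing down it reaches from about 0.4 to 0.75 m from the base axis. Payload 19.5 kg.
Tool frame: the origin (TCP) lies at the centre of the arm's flange, where the gripper is bolted on; the fingertips stand 173 mm ahead of it and the grasp point (between the pads) lies 155 mm ahead of it; z points along the fingers, y is the line along which they close (so a half turn about z gives the same grasp; the last joint's range is limited). The gripper opens to 85 mm and grips with 20 to 120 N. Pads are 22 mm wide; open, the fingers measure 114 mm over their backs; the gripper's body (76 mm by 85 mm) begins 54 mm behind the grasp point. The pads swing forward as they close: fully open they stand 13 mm farther back than shut.
Start: joints at [65.621, 40.479, -1.581, 85.061, 1.261, 54.483, -4.326], TCP at [0.215, -0.533, 0.405] pointing down, gripper open.
Joint ranges: [-155.06, 155.06], [-18.47, 123.98], [-90, 86.84], [0, 140.48], [-83.41, 263.41], [0, 116], [-161.91, 161.91]. Speed limits (degrees/s): [108.29, 108.29, 147.25, 147.25, 172.46, 172.46, 172.46].

### API

Orientations are given as [roll, pitch, yaw] about the fixed x, y, z axes, in that order (R = Rz(yaw) Ry(pitch) Rx(roll)).
In Python, from bench import env gives the robot as it stands.
- The arm moves only by the shell command python3 -m pendant 'ROWS'. ROWS is JSON, a list of rows, each a list of 7 numbers: the shift along the world's x, y, z as a fraction of full scale, then the turn, a rotation vector about the world's x, y, z as a fraction of full scale, then the opening, from 0 (shut) to 1 (fully open). A call has 1 to 20 rows; each row is the pose to reach, as a shift and turn from the pose commanded when the call began, turning the shorter way round; what a row does not reach only later rows make up. Full scale, the value 1, is 25 cm for a shift and 360 degrees for a turn. A row lasts 1/12 s, in which the tool goes at most 41.7 mm and 7.16 degrees, less where a joint would pass 70% of its speed; a pose out of reach is approached as far as the arm can. A call with a number of a shift or a turn outside -1 to 1 is refused whole. A call with a gripper value outside its range is refused whole. The fingers move at their own pace and stop on an object; the grip force is fixed at half the most. Time passes only in rows, so rows that repeat a pose let the fingers close. It gives the time, the measured TCP pose, the force, the opening and the grip force at its end, in the units of the state.
- env.get_state(): the state, without advancing time (a new reading comes with each control period).
- env.capture(name): name is "scene" or "side" or "wrist"; returns a dict with "color" (400x640x3 uint8, blue, green, red), "depth" (400x640 float32, m along the optical axis (not along the pixel's ray), 0 where there is no reading), "vertical_fov" (degrees; the focal length in pixels is half the picture's height over the tangent of half this angle, whatever the lens; pixels are square), "cx", "cy" (the principal point, pixels), "D" ([k1, k2, p1, p2, k3] as OpenCV has them; the pictures are not rectified), "cam_to_world" (4x4, takes a point from camera to world coordinates). Camera axes: x right, y up, looking along -z (the intrinsics and any distortion apply to the point x, -y, -z); pixel columns grow to the right and rows downward; lengths in m; the calibration is good to about 2 mm. A picture is of the moment at which its call begins.
- env.sign_off(): hands the job in; it is judged then, once.
The state is a dict: "t": time; "joints": joint angles; "joint_velocities": joint speeds; "joint_torque": joint torques, N m; "ee_pos": TCP position; "tool_rot": TCP orientation; "ft_force": force on the tool from outside, world axes, zero at the start; "wrist_torque": the same for the moment, N m; "width": finger opening in m; "gripper_force": force on a finger pad.
Only numpy, scipy, OpenCV 4.12 (cv2) and the standard library are available. Lean on these libraries where they do the work, as an engineer would, in place of code of your own. Each camera call takes 0.05 s, during which the arm holds its last target. There are 200 camera calls.

### The job

Stand the lidded sample pot upright in the pocket of the squeeze tester, between its open jaw and the two posts, and let go of it. Then turn the tester's handle clockwise until the jaw squeezes the pot against the posts and the handle slips, and stop there, after no more than about 30 degrees of slip. Leave the pot clamped, let go of the handle, and leave the check weight and the timer alone.

Things in the scene. Friction and masses are not known exactly. Their poses are not given: they have to be found in the camera images.
- pot: The sample pot: loose upright white round pot with a slightly wider grey lid fixed on it; 55 mm diameter body, 58 mm diameter lid (top 9 mm), 42 mm high, about 0.12 kg. Origin at the centre of its underside, z up. It can be gripped from above across the lid.
- tester: The squeeze tester, fixed to the table, turned up to 0.3 rad about z: steel base plate 156 x 206 x 10 mm. Origin on the pivot axis at the table, x points from the jaw to the two posts, y from the pivot towards the pocket, z up. The plate spans x -58 to +98, y -53 to +153 mm. Behind the posts lies a low steel bar, top 26 mm above the table.
- pocket (a point): Middle of the underside of the clamped pot: on the base plate, 10 mm above the table, the pot touching both posts; 37 mm in x and 90 mm in y from the pivot. Axes as tester. Open along y for the fingers, and above. The posts (16 mm diameter, tops 39 mm above the table) stand at x +27, y +-23 mm. A pot set down up to 20 mm short (-x) or 10 mm off in y is pushed home by the jaw.
- pivot (a point): On the vertical axis about which jaw and handle turn, 10 mm above the table; axes as tester. The hub round it is 44 mm in diameter, its top 64 mm above the table. The jaw is a steel arm reaching 112 mm from the axis, 18 to 32 mm above the table, with a 40 mm wide rubber pad 90 mm from the axis.
- grip (a point): Middle of the handle's grip, 84 mm above the table, 120 mm from the pivot axis: an upright black round knob, 25 mm diameter, from 56 to 108 mm above the table, at the end of the handle's flat arm (arm top 53 mm above the table). The grip does not spin on the arm. The point's y axis points from the grip to the pivot.
- jaw (a joint): Angle of the jaw, rad: 0 fully open, growing as it closes (clockwise from above); starts at 0.1 to 0.5. At 1.0 the arm points along the tester's y axis with its pad against a seated pot; without a pot it would run to a stop at 1.15. Friction of 0.3 N m holds it where it is left (2.5 N at the grip).
- clutch (a joint): Slip of the handle relative to the jaw, rad: 0 at the start, when the handle's arm and the jaw's arm form one straight line; grows clockwise. Handle and jaw turn as one up to 0.9 N m between them (7.5 N at the grip); then the handle slips smoothly on at that torque while the jaw stays. It stays where it is left.
- weight: Bystander: brass-coloured check weight, 38 mm diameter, 52 mm high; origin at the centre of its underside.
- timer: Bystander: flat white timer, 62 x 62 x 18 mm; origin at the centre of its underside.
Mind the look-alikes: they are no part of the job. Of the things that look like the pot, the smallest one is meant.

How it is judged:
By the outcome, as a careful person would: the job done as asked, in the order asked, and still so for the second after the job is handed in, with the robot touching nothing.
It also fails if it takes over 51 s, if anything falls off the work surface, if the arm or the gripper's body presses on something with over 40 N, if the wrist force passes 120 N, or if a joint passes its speed limit or range.

## Working session

There is one attempt and no reset: what is moved stays moved. The work goes in short steps, Python scripts to look and compute and a shell command to move; the robot and the scene stay as the last step left them, time stands still between calls to the robot, and variables do not carry over. Pictures are saved under pics/ and viewed, at most 10 in all, crops included, and the job is handed in when it is done.

```bash
mkdir -p pics; cat > h.py <<'E'
import numpy as np,cv2,pickle
from bench import env
def cap(n,tag):
    c=env.capture(n); pickle.dump(c,open(f'pics/{tag}.pkl','wb')); cv2.imwrite(f'pics/{tag}.png',c['color']); return c
def load(tag): return pickle.load(open(f'pics/{tag}.pkl','rb'))
def cam(c):
    f=200/np.tan(np.radians(c['vertical_fov']/2)); return np.array([[f,0,c['cx']],[0,f,c['cy']],[0,0,1]])
def ray(c,u,v):
    p=cv2.undistortPoints(np.array([[[u,v]]],float),cam(c),np.array(c['D']))[0,0]
    T=np.array(c['cam_to_world']); return T[:3,3],T[:3,:3]@np.array([p[0],-p[1],-1])
def atz(c,u,v,z):
    o,d=ray(c,u,v); return o+d*(z-o[2])/d[2]
def px(c,u,v):
    o,d=ray(c,u,v); return o+d*c['depth'][int(v),int(u)]
def cloud(c):
    h,w=c['depth'].shape; U,V=np.meshgrid(np.arange(w),np.arange(h))
    p=cv2.undistortPoints(np.stack([U,V],-1).reshape(-1,1,2).astype(float),cam(c),np.array(c['D'])).reshape(h,w,2)
    T=np.array(c['cam_to_world']); d=np.stack([p[...,0],-p[...,1],-np.ones((h,w))],-1)
    return T[:3,3]+(d@T[:3,:3].T)*c['depth'][...,None]
E
python3 - <<'E'
from h import *
a=cap('scene','s1');b=cap('side','d1')
s=env.get_state();print({k:np.round(s[k],3) for k in s})
for c in(a,b):print(np.round(c['cam_to_world'],3).tolist(),c['D'])
E
```

```text
{'t': np.float64(0.1), 'joints': array([65.62 , 40.509, -1.583, 85.08 ,  1.259, 54.483, -4.327]), 'joint_velocities': array([-0.032, -0.032, -0.028, -0.078,  0.041, -0.069, -0.032]), 'joint_torque': array([ 5.0000e-03, -8.8430e+01,  1.2380e+00, -2.3645e+01,  1.7000e-02,
        5.0000e-03, -0.0000e+00]), 'ee_pos': array([ 0.215, -0.533,  0.404]), 'tool_rot': array([-179.946,    0.   ,   21.99 ]), 'ft_force': array([0.232, 0.694, 0.254]), 'wrist_torque': array([-0.016,  0.024,  0.031]), 'gripper_force': np.float64(0.0), 'width': np.float64(0.086)}
[[-0.459, 0.66, -0.595, -0.095], [-0.889, -0.349, 0.298, 0.368], [-0.01, 0.665, 0.746, 0.879], [0.0, 0.0, 0.0, 1.0]] [-0.05792057  0.          0.          0.          0.        ]
[[-0.835, 0.246, -0.493, -0.063], [-0.551, -0.353, 0.756, 0.962], [0.012, 0.903, 0.43, 0.579], [0.0, 0.0, 0.0, 1.0]] [-0.00505727  0.          0.          0.          0.        ]
```

View pics/s1.png

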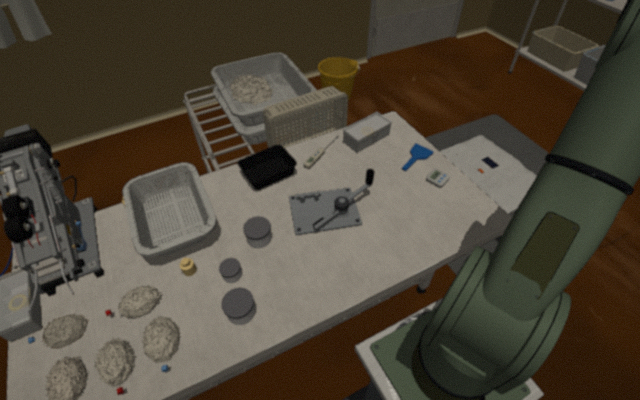

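View pics/d1.png

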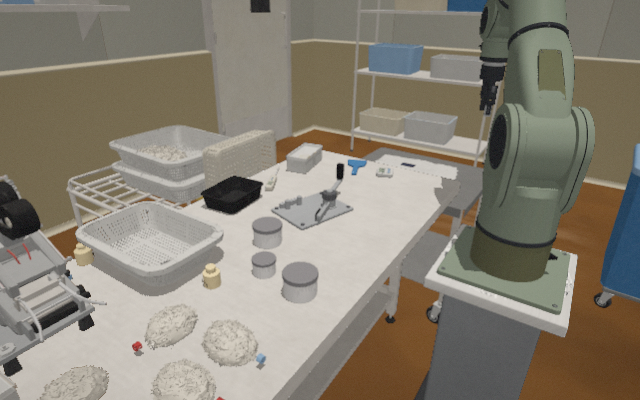

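The scene view shows three pots at about (230,268), (257,231) and (238,305), and the first is the smallest. The tester is at (325,211) with its hub at (341,203) and grip at (369,177). In the side view the small pot is at (264,265) and the tester at (313,208).

```bash
python3 - <<'E'
from h import *
a=load('s1');b=load('d1')
A=cv2.resize(a['color'][160:240,280:387],None,fx=7,fy=7,interpolation=cv2.INTER_CUBIC)[:,:749]
cv2.imwrite('pics/c1.png',cv2.convertScaleAbs(A,alpha=1.6))
B=cv2.resize(b['color'][155:235,265:372],None,fx=7,fy=7,interpolation=cv2.INTER_CUBIC)
cv2.imwrite('pics/c2.png',cv2.convertScaleAbs(B,alpha=1.4))
for n,c,pts in(('s',a,[(230,266),(341,201),(369,174),(257,227),(238,300)]),('d',b,[(264,259),(329,195),(340,168)])):
  for p in pts: print(n,p,px(c,*p).round(3))
for n,c,win in(('s',a,(215,255,245,285)),('d',b,(248,250,280,282))):
  P=cloud(c)[win[1]:win[3],win[0]:win[2]].reshape(-1,3); 
  P=P[(P[:,2]>.033)&(P[:,2]<.05)]; print(n,len(P),P.min(0),P.max(0),((P.min(0)+P.max(0))/2).round(4),np.median(P,0))
E
```

```text
s (230, 266) [0.471 0.355 0.042]
s (341, 201) [ 0.516 -0.009  0.066]
s (369, 174) [ 0.543 -0.121  0.103]
s (257, 227) [0.549 0.246 0.056]
s (238, 300) [0.359 0.368 0.056]
d (264, 259) [0.466 0.364 0.04 ]
d (329, 195) [0.511 0.004 0.053]
d (340, 168) [ 0.545 -0.117  0.095]
s 342 [0.44201839 0.32813515 0.03337781] [0.49974444 0.38628474 0.04491172] [0.4709 0.3572 0.0391] [0.46878941 0.3576112  0.04049935]
d 312 [0.44177768 0.33096043 0.03317017] [0.49908648 0.38874729 0.04431688] [0.4704 0.3599 0.0387] [0.46697302 0.36586802 0.04091257]
```

View pics/c1.png

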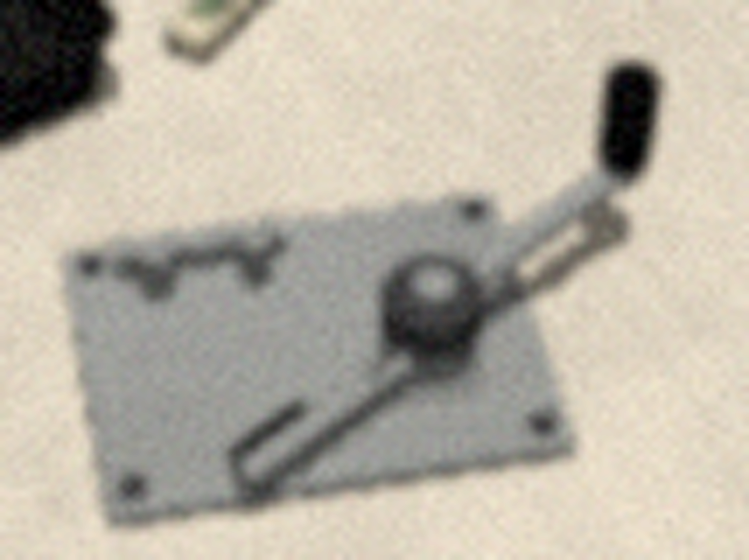

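View pics/c2.png

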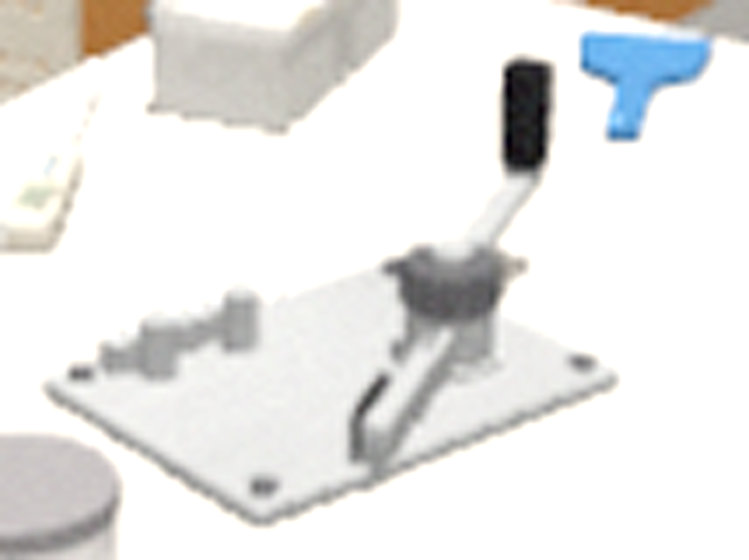

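Crop 1 (scene) shows the plate corners at (65,258), (492,200), (572,452) and (112,522). Crop 2 (side) shows corners at (45,387), (617,380) and (262,522). In both, the jaw is open towards the robot and the handle points to world −y/+x.

```bash
python3 - <<'E'
from h import *
from scipy.optimize import least_squares
a=load('s1');b=load('d1')
L={'TL':(.098,.153),'TR':(.098,-.053),'BR':(-.058,-.053),'BL':(-.058,.153)}
S=[('TL',65,258),('TR',492,200),('BR',572,452),('BL',112,522)]
D=[('TL',45,387),('BR',617,380),('BL',262,522)]
S=[(L[n],atz(a,280+(u-3)/7,160+(v-3)/7,.01)[:2]) for n,u,v in S]
# side: which corner is which is resolved by fit
P=[atz(b,265+(u-3)/7,155+(v-3)/7,.01)[:2] for _,u,v in D]
print([q.round(4) for _,q in S],[p.round(4) for p in P])
def fit(S):
  def r(p):
    c,s=np.cos(p[2]),np.sin(p[2]);R=np.array([[c,-s],[s,c]])
    return np.concatenate([R@l+p[:2]-q for l,q in S])
  o=least_squares(r,[.5,0,0]);print(o.x.round(4),r(o.x).round(4));return o.x
p1=fit(S)
allS=S+[(min(L.values(),key=lambda l:np.linalg.norm(np.array([l[0]*np.cos(p1[2])-l[1]*np.sin(p1[2]),l[0]*np.sin(p1[2])+l[1]*np.cos(p1[2])])+p1[:2]-q)),q) for q in P]
p=fit(allS)
c,s=np.cos(p[2]),np.sin(p[2]);R=np.array([[c,-s],[s,c]])
print('yaw',np.degrees(p[2]),'pocket',R@[.037,.09]+p[:2])
for c_,w in((a,(362,165,378,188)),(b,(334,162,346,182))):
  Q=cloud(c_)[w[1]:w[3],w[0]:w[2]].reshape(-1,3);Q=Q[(Q[:,2]>.062)&(Q[:,2]<.112)]
  m=(Q.min(0)+Q.max(0))/2;g=np.array([*m[:2]]);d=R.T@(g-p[:2]);print('grip',Q.min(0),Q.max(0),m.round(4),np.linalg.norm(d),'q',1+np.arctan2(-d[0],-d[1])*1)
E
```

```text
[array([0.6533, 0.1037]), array([ 0.5932, -0.0888]), array([ 0.4483, -0.0434]), array([0.5068, 0.1476])] [array([0.6478, 0.1155]), array([ 0.4463, -0.0323]), array([0.5031, 0.1576])]
[ 0.5165 -0.0121 -0.2989] [ 0.0019  0.0015  0.0014 -0.0029 -0.0027 -0.0022 -0.0006  0.0036]
[ 0.5154 -0.0079 -0.2954] [ 0.0003  0.0062  0.0005  0.0016 -0.0038  0.0017 -0.0023  0.0078  0.0058
 -0.0056 -0.0018 -0.0094  0.0013 -0.0023]
yaw -16.924304709104298 pocket [0.57696764 0.06742007]
grip [ 0.53659146 -0.1418699   0.06223096] [ 0.56281999 -0.11626737  0.10780824] [ 0.5497 -0.1291  0.085 ] 0.12592885274742627 q 0.4284618776028498
grip [ 0.53711181 -0.13608514  0.06204094] [ 0.56104603 -0.11310285  0.10605881] [ 0.5491 -0.1246  0.084 ] 0.12145441042852492 q 0.42338191589381036
```

```bash
python3 -m pendant '[[0.3,0.5,0,0,0,-0.03,1],[0.6,1,0,0,0,-0.054,1],[0.6,1,0,0,0,-0.054,1],[0.6,1,0,0,0,-0.054,1],[0.6,1,0,0,0,-0.054,1],[0.6,1,0,0,0,-0.054,1],[0.6,1,0,0,0,-0.054,1],[0.6,1,0,0,0,-0.054,1],[0.6,1,0,0,0,-0.054,1]]'; python3 -m pendant '[[0.6,1,0,0,0,-0.054,1],[0.6,1,0,0,0,-0.054,1],[0.6,1,0,0,0,-0.054,1],[0.6,1,0,0,0,-0.054,1],[0.6,1,0,0,0,-0.054,1],[0.6,1,0,0,0,-0.054,1],[0.6,1,0,0,0,-0.054,1],[0.6,1,0,0,0,-0.054,1],[0.6,1,0,0,0,-0.054,1],[0.6,1,0,0,0,-0.054,1]]'
python3 - <<'E'
from h import *
c=cap('wrist','w1');print(np.round(c['cam_to_world'],3).tolist(),c['vertical_fov'],c['D'],np.percentile(c['depth'],[5,50,95]))
s=env.get_state();print(s['t'],s['ee_pos'],s['tool_rot'])
E
```

```text
t: 0.85
ee_pos: [0.3665, -0.2813, 0.4046]
tool_rot: [-180.0, -0.0, 2.8]
ft_force: [-0.7, -1.0, 0.2]
width: 0.0855
gripper_force: 0.0
t: 1.68
ee_pos: [0.5152, -0.0341, 0.4044]
tool_rot: [180.0, 0.0, -16.9]
ft_force: [-0.4, -0.6, 0.2]
width: 0.0856
gripper_force: 0.0
[[-0.291, 0.916, 0.274, 0.587], [-0.957, -0.279, -0.084, -0.056], [-0.0, -0.287, 0.958, 0.375], [0.0, 0.0, 0.0, 1.0]] 70.51267098016123 [-0.04169747  0.          0.          0.          0.        ] [0.06718426 0.3544734  0.61530486]
1.7333 [ 0.51500322 -0.03462781  0.40456561] [ 1.79958721e+02  1.34478315e-02 -1.69974550e+01]
```

View pics/w1.png

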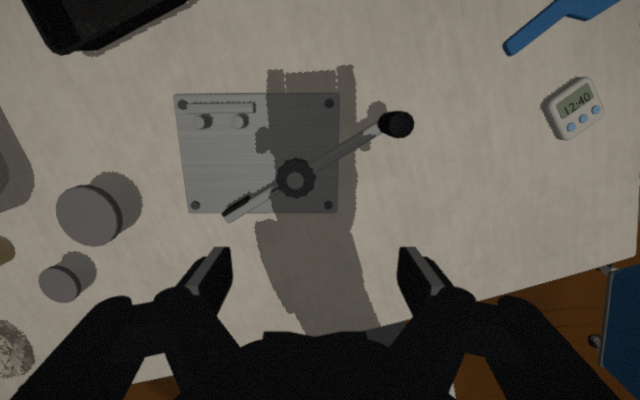

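The wrist view shows the plate corners at (174,94), (339,94), (338,213) and (189,213), the hub top at (296,178), the posts at (202,121) and (239,121), the grip top at (400,124), and the small pot's lid at (60,283).

```bash
python3 - <<'E'
from h import *
from scipy.optimize import least_squares
c=load('w1')
pts=[((.098,.153),(174,94),.01),((.098,-.053),(339,94),.01),((-.058,-.053),(338,213),.01),((-.058,.153),(189,213),.01),((0,0),(296,177),.064)]
S=[(l,atz(c,*u,z)[:2]) for l,u,z in pts]
def r(p):
    q,s=np.cos(p[2]),np.sin(p[2]);R=np.array([[q,-s],[s,q]])
    return np.concatenate([R@l+p[:2]-q_ for l,q_ in S])
p=least_squares(r,[.5,0,-.3]).x;print(p.round(4),r(p).round(4))
q,s=np.cos(p[2]),np.sin(p[2]);R=np.array([[q,-s],[s,q]])
print('deg',np.degrees(p[2]),'pocket',R@[.037,.09]+p[:2])
print('posts seen',[(R.T@(atz(c,*u,.039)[:2]-p[:2])).round(4) for u in((202,119),(239,119))])
P=cloud(c)
def obj(w,lo,hi):
  Q=P[w[1]:w[3],w[0]:w[2]].reshape(-1,3);Q=Q[(Q[:,2]>lo)&(Q[:,2]<hi)];print(len(Q),Q.min(0).round(4),Q.max(0).round(4),((Q.min(0)+Q.max(0))/2).round(4));return (Q.min(0)+Q.max(0))/2
obj((30,255,105,310),.035,.055)
g=obj((376,108,420,142),.1,.115);d=R.T@(g[:2]-p[:2]);print('grip r',np.linalg.norm(d),'q',1+np.arctan2(-d[0],-d[1]))
obj((270,150,320,205),.058,.075)
print(atz(c,60,283,.042))
E
```

```text
[ 0.5242 -0.0152 -0.2915] [ 0.0012  0.0012  0.0021 -0.0027  0.0003 -0.0004  0.      0.0007 -0.0037
  0.0012]
deg -16.7018131485175 pocket [0.58552353 0.06041217]
posts seen [array([0.0673, 0.1086]), array([0.0668, 0.0657])]
1191 [0.445  0.3286 0.0351] [0.5024 0.3877 0.0455] [0.4737 0.3581 0.0403]
596 [ 0.5432 -0.1412  0.1   ] [ 0.5677 -0.1165  0.1103] [ 0.5555 -0.1288  0.1052]
grip r 0.11788814653823995 q 0.44023335473356606
941 [ 0.5031 -0.0342  0.058 ] [0.5453 0.0071 0.0666] [ 0.5242 -0.0136  0.0623]
[0.47682169 0.35280114 0.042     ]
```

```bash
python3 -m pendant '[[-0.168,1,0,0,0,0,1],[-0.168,1,0,0,0,0,1],[-0.168,1,0,0,0,0,1],[-0.168,1,0,0,0,0,1],[-0.168,1,0,0,0,0,1],[-0.168,1,0,0,0,0,1],[-0.168,1,0,0,0,0,1],[-0.168,1,0,0,0,0,1]]'; python3 -m pendant '[[0,0.564,-0.2,0,0,0,1],[0,0.564,-0.3,0,0,0,1],[0,0.564,-0.4,0,0,0,1],[0,0.564,-0.45,0,0,0,1],[0,0.564,-0.45,0,0,0,1],[0,0.564,-0.45,0,0,0,1],[0,0.564,-0.45,0,0,0,1]]'
python3 - <<'E'
from h import *
c=cap('wrist','w2');s=env.get_state();print(s['t'],s['ee_pos'],s['tool_rot'])
P=cloud(c);Q=P.reshape(-1,3)
Q=Q[(Q[:,2]>.035)&(Q[:,2]<.05)&(abs(Q[:,0]-.473)<.05)&(abs(Q[:,1]-.358)<.045)]
print(len(Q),Q.min(0),Q.max(0),((Q.min(0)+Q.max(0))/2).round(4))
E
```

```text
t: 2.4
ee_pos: [0.473, 0.2177, 0.4045]
tool_rot: [-180.0, 0.0, -16.8]
ft_force: [0.0, -1.1, -0.2]
width: 0.0854
gripper_force: 0.0
t: 2.98
ee_pos: [0.4743, 0.3559, 0.292]
tool_rot: [179.9, -0.0, -17.0]
ft_force: [0.2, -0.2, 1.6]
width: 0.0855
gripper_force: 0.0
3.0333 [0.47451912 0.35571067 0.29301951] [ 1.79986051e+02 -6.75572664e-02 -1.70475833e+01]
3684 [0.44517147 0.33039917 0.03501685] [0.50298766 0.38777257 0.04512077] [0.4741 0.3591 0.0401]
```

```bash
python3 -m pendant '[[0,0,-0.15,0,0,0,1],[0,0.005,-0.25,0,0,0,1],[0,0.005,-0.35,0,0,0,1],[0,0.005,-0.408,0,0,0,1],[0,0.005,-0.408,0,0,0,1],[0,0.005,-0.408,0,0,0,0.6],[0,0.005,-0.408,0,0,0,0.4],[0,0.005,-0.408,0,0,0,0.4],[0,0.005,-0.408,0,0,0,0.4],[0,0.005,-0.408,0,0,0,0.4],[0,0.005,-0.408,0,0,0,0.4],[0,0.005,-0.408,0,0,0,0.4]]'
```

```text
t: 4.03
ee_pos: [0.474, 0.3588, 0.1927]
tool_rot: [-179.9, -0.1, -16.9]
ft_force: [-3.4, -5.0, 19.5]
width: 0.0558
gripper_force: 59.6
```

```bash
python3 -m pendant '[[0,0,0.06,0,0,0,0.4],[0,0,0.16,0,0,0,0.4],[0,0,0.3,0,0,0,0.4],[0.02,-0.06,0.4,0,0,0,0.4],[0.07,-0.17,0.48,0,0,0,0.4],[0.12,-0.29,0.48,0,0,0,0.4],[0.17,-0.41,0.48,0,0,0,0.4],[0.22,-0.53,0.48,0,0,0,0.4],[0.27,-0.65,0.48,0,0,0,0.4],[0.32,-0.77,0.48,0,0,0,0.4],[0.37,-0.88,0.48,0,0,0,0.4],[0.4,-0.95,0.48,0,0,0,0.4],[0.412,-1,0.48,0,0,0,0.4],[0.412,-1,0.48,0,0,0,0.4],[0.412,-1,0.48,0,0,0,0.4]]'; python3 -m pendant '[[0,-0.08,0,0,0,0,0.4],[0,-0.15,0,0,0,0,0.4],[0,-0.184,0,0,0,0,0.4],[0,-0.184,0,0,0,0,0.4],[0,-0.184,0,0,0,0,0.4]]'
python3 - <<'E'
from h import *
c=cap('wrist','w3');s=env.get_state();print(s['t'],s['ee_pos'],s['tool_rot'],s['width'],s['ft_force'])
cap('side','d3')
cv2.imwrite('pics/w3b.png',cv2.convertScaleAbs(c['color'],alpha=1.6))
E
```

```text
t: 5.28
ee_pos: [0.5761, 0.1093, 0.3108]
tool_rot: [-179.9, -0.0, -16.9]
ft_force: [-0.4, 0.3, -1.5]
width: 0.0551
gripper_force: 63.8
t: 5.7
ee_pos: [0.5762, 0.0643, 0.3103]
tool_rot: [-179.9, 0.0, -16.8]
ft_force: [-0.4, 0.9, -1.1]
width: 0.0553
gripper_force: 63.8
5.75 [0.57619854 0.0646769  0.31024391] [-1.79937489e+02  1.76908937e-02 -1.68074933e+01] 0.055210948930833045 [-0.63622593 -0.10877857 -1.03799455]
```

View pics/w3b.png

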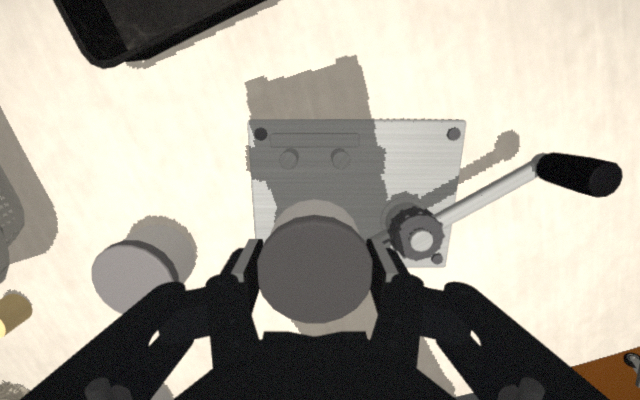

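The pot is held level at (315,268). The posts' tops are at (289,156) and (340,156), the plate's far corners at (248,121) and (465,121), and the hub top at (421,240).

```bash
python3 - <<'E'
from h import *
c=load('w3');s=env.get_state()
a=[atz(c,*u,.039)[:2] for u in((289,155),(340,155))];print(a)
y=np.array([np.sin(.2935),np.cos(.2935)]);x=np.array([y[1],-y[0]])
print('post dir',np.degrees(np.arctan2(*(a[0]-a[1]))),'gap',np.linalg.norm(a[0]-a[1]))
print('pocket',(a[0]+a[1])/2-.027*x,'corners',[atz(c,*u,.01)[:2].round(4) for u in((248,121),(465,121))])
print('pivot', atz(c,421,240,.066), px(c,421,240))
P=cloud(c)[210:330,250:380].reshape(-1,3);P=P[(P[:,2]>.14)&(P[:,2]<.19)];print(P.min(0),P.max(0),(P.min(0)+P.max(0))/2)
E
```

```text
[array([0.62216122, 0.07351645]), array([0.60957627, 0.03187823])]
post dir 16.817189610309036 gap 0.04349853850137569
pocket [0.59002334 0.06050856] corners [array([0.6601, 0.1038]), array([ 0.6022, -0.0901])]
pivot [ 0.52633413 -0.01296995  0.066     ] [ 0.5253968  -0.01339824  0.06434799]
[0.54703013 0.02874395 0.14000087] [0.60530511 0.09405408 0.17989433] [0.57616762 0.06139902 0.1599476 ]
```

```bash
python3 -m pendant '[[0.016,-0.004,-0.1,0,0,0,0.4],[0.016,-0.004,-0.2,0,0,0,0.4],[0.016,-0.004,-0.3,0,0,0,0.4],[0.016,-0.004,-0.36,0,0,0,0.4],[0.016,-0.004,-0.4,0,0,0,0.4],[0.016,-0.004,-0.418,0,0,0,0.4],[0.016,-0.004,-0.418,0,0,0,0.4],[0.016,-0.004,-0.418,0,0,0,0.4]]'
```

```text
t: 6.47
ee_pos: [0.5805, 0.0624, 0.2064]
tool_rot: [-180.0, -0.0, -16.9]
ft_force: [-0.3, 0.1, -0.6]
width: 0.0553
gripper_force: 63.8
```

```bash
python3 -m pendant '[[0,0,-0.004,0,0,0,0.4],[0,0,-0.008,0,0,0,0.4],[0,0,-0.012,0,0,0,0.4],[0,0,-0.012,0,0,0,0.4]]'
```

```text
t: 6.8
ee_pos: [0.5804, 0.0621, 0.2029]
tool_rot: [-180.0, -0.0, -16.9]
ft_force: [-0.1, 0.4, 0.5]
width: 0.0554
gripper_force: 63.8
```

```bash
python3 -m pendant '[[0,0,-0.006,0,0,0,0.4],[0,0,-0.006,0,0,0,0.4],[0,0,-0.006,0,0,0,0.4]]'; python3 -m pendant '[[0,0,0,0,0,0,0.8],[0,0,0,0,0,0,1],[0,0,0,0,0,0,1],[0,0,0,0,0,0,1],[0,0,0,0,0,0,1],[0,0,0,0,0,0,1]]'
```

```text
t: 7.05
ee_pos: [0.5804, 0.0621, 0.2027]
tool_rot: [-180.0, -0.0, -16.9]
ft_force: [-8.1, 0.0, 29.0]
width: 0.0551
gripper_force: 66.2
t: 7.55
ee_pos: [0.5803, 0.0621, 0.2011]
tool_rot: [-180.0, 0.0, -16.9]
ft_force: [-0.5, 0.4, 0.1]
width: 0.0853
gripper_force: 0.0
```

```bash
python3 -m pendant '[[0,0,0.1,0,0,0,1],[0,0,0.25,0,0,0,1],[0,0,0.4,0,0,0,1],[0,-0.05,0.48,0,0,-0.01,1],[-0.03,-0.2,0.48,0,0,-0.03,1],[-0.06,-0.36,0.48,0,0,-0.05,1],[-0.08,-0.52,0.48,0,0,-0.07,1],[-0.1,-0.68,0.48,0,0,-0.09,1],[-0.1,-0.764,0.48,0,0,-0.11,1],[-0.1,-0.764,0.48,0,0,-0.13,1],[-0.1,-0.764,0.48,0,0,-0.15,1],[-0.1,-0.764,0.48,0,0,-0.162,1],[-0.1,-0.764,0.48,0,0,-0.162,1],[-0.1,-0.764,0.48,0,0,-0.162,1]]'
python3 - <<'E'
from h import *
c=cap('wrist','w4');d=cap('scene','s4');s=env.get_state();print(s['t'],s['ee_pos'],s['tool_rot'],s['joints'].round(1) if hasattr(s['joints'],'round') else s['joints'])
cv2.imwrite('pics/w4b.png',cv2.convertScaleAbs(c['color'],alpha=1.6))
Q=cloud(c).reshape(-1,3);Q=Q[(Q[:,2]>.098)&(Q[:,2]<.114)&(abs(Q[:,0]-.555)<.03)&(abs(Q[:,1]+.13)<.03)]
print(len(Q),Q.min(0),Q.max(0),(Q.min(0)+Q.max(0))/2)
Q=cloud(c).reshape(-1,3);Q=Q[(Q[:,2]>.04)&(Q[:,2]<.06)&(abs(Q[:,0]-.58)<.05)&(abs(Q[:,1]-.06)<.04)]
print(len(Q),(Q.min(0)+Q.max(0))/2,np.ptp(Q,0)) if len(Q) else 0
E
```

```text
t: 8.72
ee_pos: [0.5553, -0.1288, 0.3211]
tool_rot: [180.0, -0.0, -75.0]
ft_force: [-0.6, -0.3, -0.1]
width: 0.0856
gripper_force: 0.0
8.8167 [ 0.55530327 -0.12886478  0.32117512] [-1.79993246e+02  1.54653324e-03 -7.50354286e+01] [  -3.7   49.4   27.9   92.5  -29.8   45.6 -128. ]
1007 [ 0.54227585 -0.14247997  0.09800517] [ 0.56723666 -0.11765123  0.11012738] [ 0.55475626 -0.1300656   0.10406628]
376 [0.59185261 0.03711579 0.0474091 ] [0.03958857 0.02329629 0.01474301]
```

View pics/w4b.png

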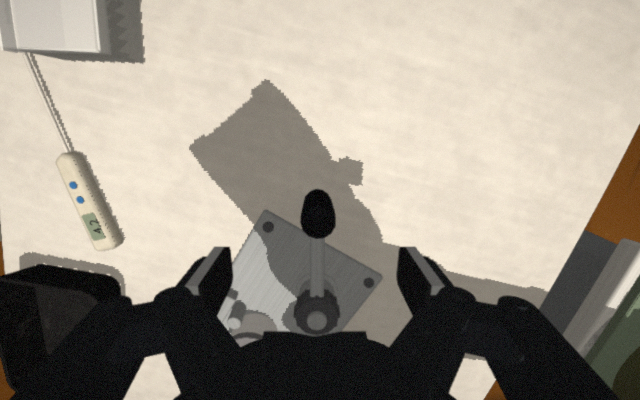

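The wrist view shows the knob top at (318,215), centred between the fingers, and the pot standing in the pocket at the lower left. Joint 7 is at −128° and would get close to its limit on the way round, so I'll flip the tool by 180° first.

```bash
R='' ; python3 -m pendant '[[0,0,0,0,0,0.02,1],[0,0,0,0,0,0.04,1],[0,0,0,0,0,0.06,1],[0,0,0,0,0,0.08,1],[0,0,0,0,0,0.1,1],[0,0,0,0,0,0.12,1],[0,0,0,0,0,0.14,1],[0,0,0,0,0,0.16,1],[0,0,0,0,0,0.18,1],[0,0,0,0,0,0.2,1],[0,0,0,0,0,0.22,1],[0,0,0,0,0,0.24,1],[0,0,0,0,0,0.25,1],[0,0,0,0,0,0.25,1]]'; python3 -m pendant '[[0,0,0,0,0,0.02,1],[0,0,0,0,0,0.04,1],[0,0,0,0,0,0.06,1],[0,0,0,0,0,0.08,1],[0,0,0,0,0,0.1,1],[0,0,0,0,0,0.12,1],[0,0,0,0,0,0.14,1],[0,0,0,0,0,0.16,1],[0,0,0,0,0,0.18,1],[0,0,0,0,0,0.2,1],[0,0,0,0,0,0.22,1],[0,0,0,0,0,0.24,1],[0,0,0,0,0,0.25,1],[0,0,0,0,0,0.25,1]]'; python3 -c "
from h import *
print(np.round(env.get_state()['joints'],1))"
```

```text
t: 9.98
ee_pos: [0.5552, -0.1292, 0.3213]
tool_rot: [-180.0, -0.0, 15.1]
ft_force: [0.1, -0.1, -0.5]
width: 0.0852
gripper_force: 0.0
t: 11.15
ee_pos: [0.5552, -0.1292, 0.3211]
tool_rot: [-180.0, -0.0, 104.9]
ft_force: [-0.7, -0.5, 0.1]
width: 0.0853
gripper_force: 0.0
[ 22.   47.6 -24.1  91.6  24.7  46.1   2.5]
```

```bash
python3 -m pendant '[[0,-0.002,-0.1,0,0,0,1],[0,-0.002,-0.2,0,0,0,1],[0,-0.002,-0.3,0,0,0,1],[0,-0.002,-0.34,0,0,0,0.8],[0,-0.002,-0.34,0,0,0,0.5],[0,-0.002,-0.34,0,0,0,0.42],[0,-0.002,-0.34,0,0,0,0.42],[0,-0.002,-0.34,0,0,0,0.42],[0,-0.002,-0.34,0,0,0,0.42]]'; python3 - <<'E'
from h import *
p=np.array([.525,-.0135])
f=lambda t:.1195*np.array([np.cos(np.radians(t)),np.sin(np.radians(t))])
for base in(-75.2,-99.2,-105.2):
  print(base);
  for k in range(3,25,3): print(k,((f(base-k)-f(base))/.25).round(3),round(-k/360,4))
E
```

```text
t: 11.9
ee_pos: [0.5555, -0.1295, 0.2372]
tool_rot: [179.9, 0.0, 104.8]
ft_force: [0.0, -0.1, -0.4]
width: 0.0357
gripper_force: 0.0
-75.2
3 [-0.024 -0.006] -0.0083
6 [-0.049 -0.01 ] -0.0167
9 [-0.074 -0.013] -0.025
12 [-0.099 -0.015] -0.0333
15 [-0.124 -0.016] -0.0417
18 [-0.149 -0.015] -0.05
21 [-0.174 -0.013] -0.0583
24 [-0.199 -0.01 ] -0.0667
-99.2
3 [-0.025  0.005] -0.0083
6 [-0.049  0.011] -0.0167
9 [-0.073  0.018] -0.025
12 [-0.096  0.026] -0.0333
15 [-0.12   0.036] -0.0417
18 [-0.142  0.047] -0.05
21 [-0.164  0.059] -0.0583
24 [-0.185  0.072] -0.0667
-105.2
3 [-0.024  0.007] -0.0083
6 [-0.048  0.016] -0.0167
9 [-0.071  0.025] -0.025
12 [-0.093  0.036] -0.0333
15 [-0.115  0.048] -0.0417
18 [-0.136  0.061] -0.05
21 [-0.157  0.076] -0.0583
24 [-0.177  0.091] -0.0667
```

```bash
python3 -m pendant '[[-0.012,-0.003,0,0,0,-0.0042,0.42],[-0.024,-0.006,0,0,0,-0.0083,0.42],[-0.037,-0.008,0,0,0,-0.0125,0.42],[-0.049,-0.01,0,0,0,-0.0167,0.42],[-0.062,-0.012,0,0,0,-0.021,0.42],[-0.074,-0.013,0,0,0,-0.025,0.42],[-0.087,-0.014,0,0,0,-0.029,0.42],[-0.099,-0.015,0,0,0,-0.0333,0.42],[-0.112,-0.016,0,0,0,-0.0375,0.42],[-0.124,-0.016,0,0,0,-0.0417,0.42],[-0.137,-0.016,0,0,0,-0.046,0.42],[-0.149,-0.015,0,0,0,-0.05,0.42],[-0.162,-0.014,0,0,0,-0.054,0.42],[-0.174,-0.013,0,0,0,-0.0583,0.42],[-0.187,-0.012,0,0,0,-0.0625,0.42],[-0.199,-0.01,0,0,0,-0.0667,0.42],[-0.199,-0.01,0,0,0,-0.0667,0.42]]'; python3 -m pendant '[[-0.012,0.002,0,0,0,-0.0042,0.42],[-0.025,0.005,0,0,0,-0.0083,0.42],[-0.037,0.008,0,0,0,-0.0125,0.42],[-0.049,0.011,0,0,0,-0.0167,0.42]]'
```

```text
t: 13.32
ee_pos: [0.505, -0.1317, 0.2361]
tool_rot: [-179.9, 0.0, 80.6]
ft_force: [-0.0, -1.1, 0.2]
width: 0.0361
gripper_force: 0.0
t: 13.65
ee_pos: [0.493, -0.1291, 0.2362]
tool_rot: [-180.0, 0.0, 74.6]
ft_force: [2.5, -2.1, -0.5]
width: 0.0358
gripper_force: 1.5
```

```bash
python3 -m pendant '[[-0.012,0.003,0,0,0,-0.0042,0.42],[-0.024,0.007,0,0,0,-0.0083,0.42]]';python3 -m pendant '[[-0.012,0.0045,0,0,0,-0.0042,0.42],[-0.024,0.009,0,0,0,-0.0083,0.42]]'; python3 - <<'E'
from h import *
p=np.array([.525,-.0135])
f=lambda t:.1195*np.array([np.cos(np.radians(t)),np.sin(np.radians(t))])
b=-111.2
for k in range(3,22,3): print(k,((f(b-k)-f(b))/.25).round(3),round(-k/360,4))
E
```

```text
t: 13.82
ee_pos: [0.487, -0.1274, 0.2362]
tool_rot: [-180.0, 0.0, 71.6]
ft_force: [2.4, -3.7, 0.8]
width: 0.0359
gripper_force: 1.8
t: 13.98
ee_pos: [0.4812, -0.1252, 0.2362]
tool_rot: [180.0, 0.0, 68.6]
ft_force: [5.9, -5.3, -1.6]
width: 0.0359
gripper_force: 4.1
3 [-0.023  0.01 ] -0.0083
6 [-0.046  0.021] -0.0167
9 [-0.068  0.033] -0.025
12 [-0.089  0.046] -0.0333
15 [-0.109  0.06 ] -0.0417
18 [-0.129  0.075] -0.05
21 [-0.148  0.092] -0.0583
```

```bash
python3 -m pendant '[[-0.012,0.005,0,0,0,-0.0042,0.42],[-0.023,0.01,0,0,0,-0.0083,0.42]]';python3 -m pendant '[[-0.012,0.005,0,0,0,-0.0042,0.42],[-0.023,0.011,0,0,0,-0.0083,0.42]]';python3 -m pendant '[[-0.011,0.006,0,0,0,-0.0042,0.42],[-0.022,0.012,0,0,0,-0.0083,0.42]]'
python3 - <<'E'
from h import *
a=cap('scene','s5')
A=cv2.resize(a['color'][150:250,280:413],None,fx=6,fy=6,interpolation=cv2.INTER_CUBIC)
cv2.imwrite('pics/c5.png',cv2.convertScaleAbs(A,alpha=1.6))
E
```

```text
t: 14.15
ee_pos: [0.4756, -0.1229, 0.2363]
tool_rot: [179.9, 0.0, 65.6]
ft_force: [5.7, -6.6, -2.2]
width: 0.0358
gripper_force: 4.2
t: 14.32
ee_pos: [0.4698, -0.1203, 0.2363]
tool_rot: [179.9, 0.0, 62.6]
ft_force: [4.8, -7.4, -2.2]
width: 0.0357
gripper_force: 4.3
t: 14.48
ee_pos: [0.4643, -0.1173, 0.2363]
tool_rot: [179.9, 0.0, 59.6]
ft_force: [5.2, -8.4, -2.0]
width: 0.0357
gripper_force: 4.3
```

View pics/c5.png

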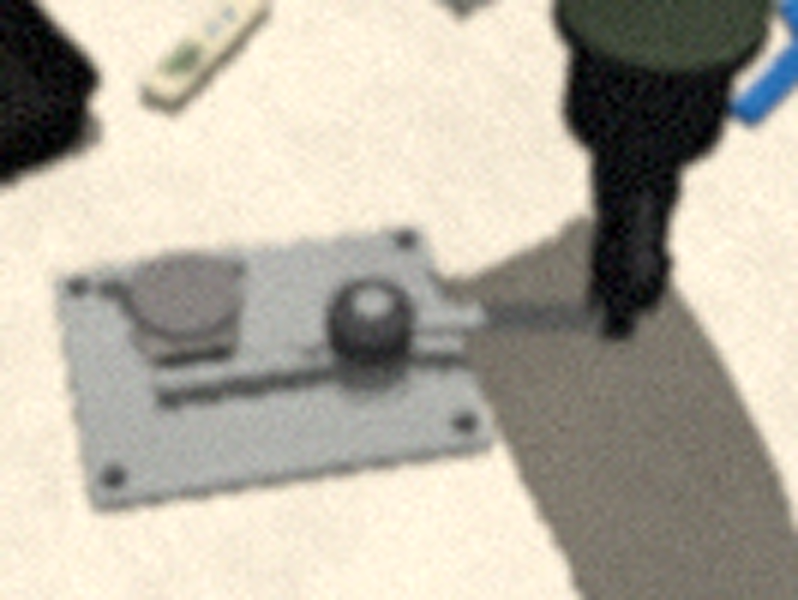

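The jaw's pad is flush against the pot at (195,355) and the pot sits at the posts. The force levelled off at about 8 N, so the clutch has slipped about 10°. I'll back off, open and retreat.

```bash
python3 -m pendant '[[0.01,-0.005,0,0,0,0,0.42],[0.019,-0.01,0,0,0,0,0.42],[0.019,-0.01,0,0,0,0,0.7],[0.019,-0.01,0,0,0,0,1],[0.019,-0.01,0,0,0,0,1],[0.019,-0.01,0,0,0,0,1],[0.019,-0.01,0,0,0,0,1],[0.019,-0.01,0.1,0,0,0,1],[0.019,-0.01,0.25,0,0,0,1],[0.019,-0.01,0.4,0,0,0,1],[0.019,-0.01,0.5,0,0,0,1],[-0.1,-0.3,0.6,0,0,0,1],[-0.1,-0.5,0.6,0,0,0,1],[-0.1,-0.5,0.6,0,0,0,1],[-0.1,-0.5,0.6,0,0,0,1]]'
python3 - <<'E'
from h import *
a=cap('scene','s6')
A=cv2.resize(a['color'][150:250,280:413],None,fx=6,fy=6,interpolation=cv2.INTER_CUBIC)
cv2.imwrite('pics/c6.png',cv2.convertScaleAbs(A,alpha=1.6))
p=np.array([.525,-.0135])
for n,c in(('s',a),('w',cap('wrist','w6')),('d',cap('side','d6'))):
  Q=cloud(c).reshape(-1,3);Q=Q[(Q[:,2]>.085)&(Q[:,2]<.114)&(np.hypot(Q[:,0]-.525,Q[:,1]+.0135)<.15)]
  if len(Q)>20:
    m=(Q.min(0)+Q.max(0))/2;d=m[:2]-p;print(n,len(Q),np.ptp(Q,0),m,np.hypot(*d),np.degrees(np.arctan2(d[1],d[0])))
  Q=cloud(c).reshape(-1,3);Q=Q[(Q[:,2]>.046)&(Q[:,2]<.056)&(np.hypot(Q[:,0]-.585,Q[:,1]-.06)<.045)]
  if len(Q)>20: print('pot',n,len(Q),np.ptp(Q,0),(Q.min(0)+Q.max(0))/2)
E
```

```text
t: 15.78
ee_pos: [0.4371, -0.2484, 0.387]
tool_rot: [179.9, 0.2, 59.4]
ft_force: [-0.8, -1.0, 0.1]
width: 0.0857
gripper_force: 0.0
s 78 [0.02370697 0.02358306 0.02450483] [ 0.46784573 -0.12075673  0.09829545] 0.12153442341192103 -118.0519717335233
pot s 227 [0.05870789 0.0571306  0.00960122] [0.58184015 0.0600915  0.05106859]
w 907 [0.02477573 0.02420698 0.02534097] [ 0.47078023 -0.12142231  0.09792313] 0.12077668181217675 -116.67478352238
d 59 [0.02262883 0.02637267 0.02102964] [ 0.4644352  -0.11644129  0.09554974] 0.11943619908168175 -120.47013493350116
pot d 138 [0.05895868 0.05543815 0.00546704] [0.57805581 0.06424207 0.04875916]
```

View pics/c6.png

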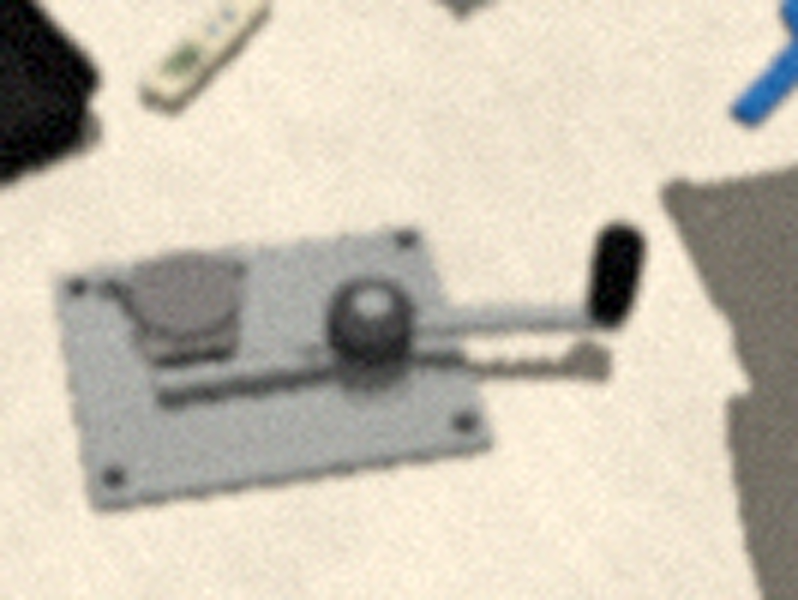

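The pot is upright and clamped against the posts at (190,300), and the handle is free. The knob is at about −117.5° against −106.8° at seating, so the slip is about 10°. I'm handing in.

```bash
python3 -c "
from bench import env
print(env.sign_off())"
```

```text
the job is handed in; nothing more can be done
None
```

The smallest pot stands upright in the tester, clamped between the jaw and the posts; the clutch slipped about 10°, the handle is released, the weight and timer were left alone, and I handed the job in at about 16 s.

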